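# Unload the clamshell tester and pass the tray over the reader gap

## Robot

A 7-joint arm with a two-finger parallel gripper is mounted at the origin on the work surface. World frame = base frame: x ahead of the robot, y to its left, z up, the work surface at z = 0. Lengths are in mm, angles in rad, forces in N, time in s.
With the tool pointing down it reaches from about 400 to 900 mm from the base axis. Payload 5.5 kg.
Tool frame: the origin (TCP) lies midway between the tips of the shut fingers; the grasp point (between the pads) lies 19 mm behind it; z points along the fingers, y is the direction in which the jaws open and shut (so a half turn about z gives the same grasp; the last joint's range is limited). The gripper opens to 85 mm and grips with 20 to 120 N. Pads are 22 mm wide; open, the fingers measure 114 mm over their backs; the gripper's body (76 mm by 85 mm) begins 54 mm behind the grasp point. The pads swing forward as they close: fully open they stand 13 mm farther back than shut.
Start: joints at [1.458, 0.501, -0.427, 1.55, 0.221, 1.138, -0.21], TCP at [238.593, -604.626, 231.31] pointing down, gripper open.
Joint ranges: [-2.88, 2.88], [-0.31, 2.03], [-1.54, 1.56], [0.2, 2.42], [-1.41, 4.55], [0.19, 2.02], [-2.57, 2.57]. Speed limits (rad/s): [2.57, 2.57, 3.14, 3.14, 3.14, 3.14, 3.14].

## Interface

Orientations are given as a rotation vector (axis times angle).
In Python, from bench import manip, vision gives the robot as it stands.
- The arm moves only by the tool drive_tool, never from a script. Its argument "moves" is text: rows parted by semicolons, each of 4 numbers parted by spaces: the shift along the world's x, y, z as a fraction of full scale, then the turn about the world's z as a fraction of full scale. In form: dx dy dz twist; .... A call has 1 to 10 rows; each row is the pose to reach, as a shift and turn from the pose commanded when the call began, turning the shorter way round; what a row does not reach only later rows make up. Full scale, the value 1, is 0.15 m for a shift and pi rad for a turn. A row lasts 1/8 s, in which the tool goes at most 62.5 mm and 10.7 degrees, less where a joint would pass 70% of its speed; a pose out of reach is approached as far as the arm can. A call with a number of a shift or a turn outside -1 to 1 is refused whole. A call with a gripper value outside its range is refused whole. "jaw" is the gripper command: -1 is fully open, 1 is shut, values between are in proportion, set as the call begins (left out, the last holds). The fingers move at their own pace and stop on an object; "grip_force" is the grip in N (left out, the last holds). Time passes only in rows, so rows that repeat a pose let the fingers close. It gives the time, the measured TCP pose, the force and the opening at its end, in the units of the state.
- manip.get_obs(): the state, without advancing time (a new reading comes with each control period).
- vision.snapshot(name): name is "scene" or "top" or "wrist"; returns a dict with "frame" (480x640x3 uint8, red, green, blue), "mtx" (3x3 intrinsics, pixels), "D" ([k1, k2, p1, p2, k3] as OpenCV has them; the pictures are not rectified), "R" (3x3) and "t" (3): a world point X has camera coordinates R X + t. Camera axes: x right, y down, z forward; pixel columns grow to the right and rows downward; lengths in mm; the calibration is good to about 2 mm. A picture is of the moment at which its call begins. There is no depth.
- manip.finish_job(): hands the job in, once; it reports no verdict.
The state is a dict: "clock": time; "q": joint angles; "dq": joint speeds; "effort": joint torques, N m; "tool_pos": TCP position; "tool_rot": TCP orientation; "force": force on the tool from outside, world axes, zero at the start; "wrist_torque": the same for the moment, N m; "width": finger opening in mm.
Only numpy, scipy, OpenCV 4.12 (cv2) and the standard library are available. Lean on these libraries where they do the work, as an engineer would, in place of code of your own. Each camera call takes 0.05 s, during which the arm holds its last target. There are 200 camera calls.

## Task

The handset in the clamshell tester has passed its test: swing the tester's lid up past its balance point so that it stays open by itself, lift the handset out and set it down, not dropped, flat in the blue nest of the black tray, round head in the wide end. Then slide the tray across the gap on to the far deck, between the guides and right up to the end stop, without lifting it off and without letting its front-heavy nose sag into the gap, and let go. Leave the lid open, and leave the screw bin, the jar and the round circuit board where they are.

Things in the scene. Friction and masses are not known exactly. Their poses are not given: they have to be found in the camera images.
- jig: Clamshell tester, fixed: grey box 130 mm deep (x), 165 wide (y), 60 high, walls and floor 6 mm, aluminium lid. Origin: underside centre; x points from the front (lamps, lid tab) to the hinge at the back. The handset lies in it along y, round head to +y, underside 24 mm above the bench on blue pedestals; blue ribs to 32 mm round head and handle end; free to the floor on both sides at unit_grip.
- lid (a joint): Lid angle, rad: 0 shut (as it starts), growing as the front edge swings up and back, stop at 1.92. Free hinge: below about 1.5 the 0.3 kg lid falls shut, beyond that it falls gently back on to its stop and stays open.
- lid_tab (a point): Centre of the black tab on the lid's front edge, the place to take the lid. Tab: 24 mm wide (y), 14 mm thick (z), 40 mm long, this point 25 mm out from the lid's edge. Below it is only the bench, 68 mm down. Axes as the tester's when shut; turns with the lid.
- lid_hinge (a point): Point on the hinge axis at mid-width, 61 mm above the bench; the axis runs along the tester's y. The tab's centre is 155 mm in front of it and, when shut, 7 mm above it. The lid plate is 10 mm thick.
- unit: Handset: white paddle-shaped plastic unit, 130 mm long, 24 mm thick, about 0.24 kg. Origin on its underside. Its x axis runs along it towards the round head (60 mm diameter, centre at x = +32 mm); the straight handle is 28 mm wide (y) and runs from the head to x = -68 mm.
- unit_grip (a point): The place to grip the handset, near its balance point: on the handle's centre line just behind the head, half-way up (12 mm above its underside), at x = -12 mm of the handset. Grip across the handle (28 mm). Axes as the handset's.
- tray: Black tray, 160 mm wide (x), 200 long (y), rim 18 high, floor 4 thick, about 0.28 kg, loose on the first deck. Origin: underside centre; +y is its nose, upturned over the last 10 mm. Loaded, its balance point is about 22 mm ahead of the middle and it rolls very easily: merely pushed at the hand grip, tail not held down, its nose tips into the gap short of the far roller.
- tray_handle (a point): Centre of the yellow upright hand grip at the tray's tail (tray y = -92.5 mm), 36 mm above the tray's underside. The grip is 60 mm wide (x), 15 mm thick (y), its top 52 mm above the underside. In front of it free tray floor (a 10 mm high divider 62 mm ahead), behind it open deck. Axes as the tray's.
- tray_nose (a point): Middle of the tray's front end, level with its underside (tray y = +95 mm; the foremost point of the tray is 6 mm further). Axes as the tray's.
- tray_nest (a point): Where the handset's unit_grip must lie once seated in the blue nest across the tray's front half, 32 mm above the tray's underside: handset on pedestals 20 mm above it, along the tray's x, head towards +x (the wide end); ribs 8 mm higher than the pedestals, 4 mm clear of head and handle end. Beside the handle the floor (4 mm) is free. Axes as the tray's.
- lane: Lane, fixed: two roller decks (white rollers) 190 mm wide (x), top 40 mm above the bench, either side of a gap over a black code reader. Origin: middle of the gap at bench level; +y is the tray's way of travel. First deck y -300 to -70 mm, no guides; steel rollers level with the decks at y = -59 and +59; far deck +70 to +285. The tray starts on the first deck, nose to the gap, roughly in line.
- stop_face (a point): Middle of the foot of the end stop's face, on the far deck's top (40 mm up), 270 mm along +y from the lane's origin. Stop 26 mm high. Side guides on the far deck, 20 mm high, mouths flared, inner faces at lane x = -87 and +87 mm: 7 mm clear of the tray each side. Axes as the lane's.
- screw_bin: Blue open bin of screws, 100 x 85 x 50 mm, loose. Origin: centre of its underside. Not to be moved.
- round_board: Round green circuit board, 64 mm diameter, 14 mm high with its parts, loose. Origin: centre of its underside. Not to be moved.
- grease_jar: Small jar with an orange cap, 52 mm diameter, 60 mm high, loose. Origin: centre of its underside. Not to be moved.
Things that resemble listed ones, but are neither listed nor needed, are in the scene too. Of the things that look like the jig, take the one that is farthest to the robot's right at the start.

How it is judged (in metres and radians):
On the way, in this order (a step that is already met when the one before it is completed fails the run):
1. the lid is past its balance point and stays open by itself, not held (value of joint lid above 1.6 rad and contact force between the fingers and jig below 0.2 N), for 0.3 s.
2. the handset is lifted out of the tester (z of unit_grip in the frame of jig above 0.08 m), for 0.05 s.
3. the handset lies flat in the nest of the tray, let go, with the tray still on the first deck (x of unit_grip in the frame of tray_nest between -0.007 and 0.007 m and y of unit_grip in the frame of tray_nest between -0.007 and 0.007 m and z of unit_grip in the frame of tray_nest between -0.005 and 0.005 m and angle between the x axis of unit_grip and the x axis of tray_nest, either way round below 0.12 rad and angle between unit_grip's own z axis and vertical below 0.08 rad and contact force between the fingers and unit below 0.1 N and y of tray_nose in the frame of lane below -0.02 m), for 0.2 s.
At the end, for the whole second after the job is handed in: Tray flat on the far deck, nose within 11 mm of the stop, tail grip within 12 mm of the lane's centre line, squared within 0.08 rad; handset seated in the nest within 7 mm (5 mm in height), in line within 0.12 rad, flat within 0.08; lid open beyond 1.6 rad; all released and at rest (value of joint lid above 1.6 rad and x of unit_grip in the frame of tray_nest between -0.007 and 0.007 m and y of unit_grip in the frame of tray_nest between -0.007 and 0.007 m and z of unit_grip in the frame of tray_nest between -0.005 and 0.005 m and angle between the x axis of unit_grip and the x axis of tray_nest, either way round below 0.12 rad and angle between unit_grip's own z axis and vertical below 0.08 rad and contact force between the fingers and unit below 0.1 N and x of tray_handle in the frame of lane between -0.012 and 0.012 m and y of tray_nose in the frame of lane above 0.253 m and z of tray_nose in the frame of lane between 0.036 and 0.044 m and angle between the y axis of tray_handle and the y axis of lane, either way round below 0.08 rad and angle between tray_handle's own z axis and vertical below 0.03 rad and linear speed of each of tray, unit below 0.01 m/s and contact force between the fingers and tray below 0.1 N); the robot touches nothing.
It fails at once if the tray's nose sags more than 6 mm below the deck (z of tray_nose in the frame of lane below 0.034 m).
It fails at once if the tray tips by more than 0.09 rad (5 degrees) (angle between tray_handle's own z axis and vertical above 0.09 rad).
It fails at once if the tray is lifted more than 12 mm off the decks (z of tray_handle in the frame of lane above 0.088 m or z of tray_nose in the frame of lane above 0.052 m).
It fails at once if the handset is dropped (falls free from more than about 2 cm) (contact force between the fingers and unit below 0.05 N and linear speed of unit above 0.65 m/s).
It fails at once if the screw bin, the round circuit board or the jar is moved by more than 25 mm (distance of any of screw_bin, round_board, grease_jar from where it was at the start of the episode above 0.025 m).
It also fails if it takes over 64 s, if anything falls off the work surface, if the arm or the gripper's body presses on something with over 40 N, if the wrist force passes 120 N, or if a joint passes its speed limit or range.

## Working session

There is one attempt and no reset: what is moved stays moved. The work goes in short steps, Python scripts to look and compute and a tool call to move; the robot and the scene stay as the last step left them, time stands still between calls to the robot, and variables do not carry over. Pictures are saved under pics/ and viewed, on a budget of 10 in all, crops included, one or two more only if the job needs it, and the job is handed in when it is done.

Besides the shell and the picture viewer there is one more tool, called after "Request:" in YAML: its name, and indented under it one key for each argument. drive_tool: Moves the arm, as the interface text tells. Shift numbers are shares of 0.15 m and turn numbers shares of pi rad, none past 1 either way. Its arguments: {"type":"object","properties":{"moves":{"type":"string"},"jaw":{"type":"number"},"grip_force":{"type":"number"}},"required":["moves"]}

```bash
mkdir -p pics
cat > h.py <<'E'
import numpy as np, cv2
from bench import manip, vision
def snap(n,f=None):
    s=vision.snapshot(n)
    if f: cv2.imwrite('pics/'+f,cv2.cvtColor(s['frame'],cv2.COLOR_RGB2BGR))
    return s
def ray(s,uv,z):
    uv=np.array(uv,float).reshape(-1,1,2); K,D,R,t=[np.array(s[k],float) for k in('mtx','D','R','t')]
    n=cv2.undistortPoints(uv,K,D).reshape(-1,2); d=np.c_[n,np.ones(len(n))]@R; c=-R.T@t.ravel()
    return c+d*((z-c[2])/d[:,2])[:,None]
def proj(s,X):
    r=cv2.Rodrigues(np.array(s['R'],float))[0]
    return cv2.projectPoints(np.array(X,float).reshape(-1,3),r,np.array(s['t'],float),np.array(s['mtx'],float),np.array(s['D'],float))[0].reshape(-1,2)
E
python3 - <<'E'
from h import *
for n in('scene','top'):
    s=snap(n,n+'0.png'); np.save(n+'0.npy',s,allow_pickle=True)
    print(n,(-s['R'].T@np.array(s['t']).ravel()).round(),s['mtx'][0][0])
print(manip.get_obs())
E
```

```text
scene [1347.  264. 1107.] 613.7080410523845
top [ 177.  -10. 1296.] 598.5442214596001
{'clock': 0.1, 'q': array([ 1.4582043 ,  0.5017421 , -0.42680673,  1.55133136,  0.2208057 ,
        1.13830321, -0.21029506]), 'dq': array([-0.00020312, -0.00191942, -0.00140974, -0.00457349, -0.00098634,
        0.00036031,  0.00054307]), 'effort': array([-1.13292912e-02, -5.70810056e+01, -5.83831251e+00, -2.81749266e+01,
        1.05282973e-02,  5.41382804e-03, -2.73170446e-07]), 'tool_pos': array([ 238.2906221 , -604.08322672,  230.3763781 ]), 'tool_rot': array([-3.08460430e+00, -5.86586690e-01,  4.24691513e-04]), 'force': array([-1.28958623, -0.1080093 ,  0.12815377]), 'wrist_torque': array([-0.08759037, -0.0013799 ,  0.05229937]), 'width': 85.58669658235975}
```

View pics/scene0.png

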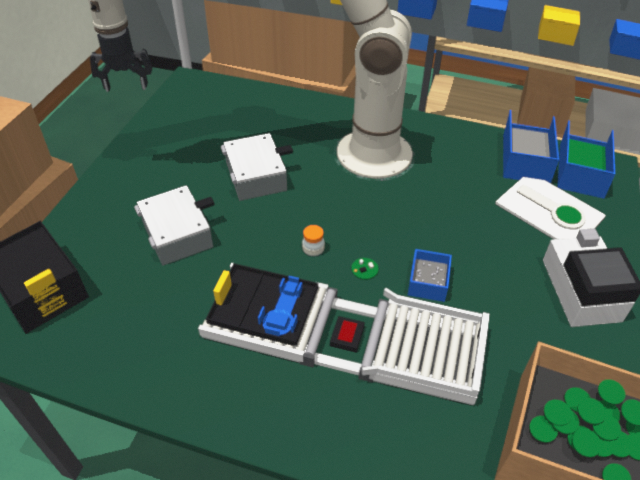

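View pics/top0.png

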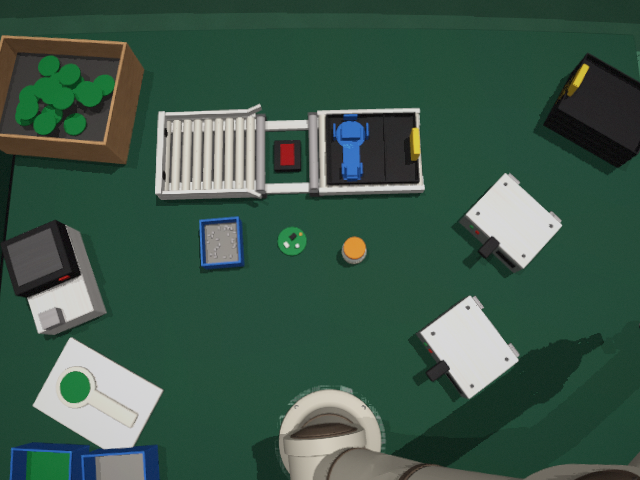

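Run:
```python
from h import *
s=np.load('top0.npy',allow_pickle=True).item(); f=s['frame']; hsv=cv2.cvtColor(f,cv2.COLOR_RGB2HSV)
def comps(m,box,zs,mn=30):
    x0,y0,x1,y1=box; mm=np.zeros(m.shape,np.uint8); mm[y0:y1,x0:x1]=m[y0:y1,x0:x1]
    for c in cv2.findContours(mm,cv2.RETR_EXTERNAL,cv2.CHAIN_APPROX_NONE)[0]:
        if cv2.contourArea(c)<mn: continue
        r=cv2.minAreaRect(c); b=cv2.boxPoints(r); M=cv2.moments(c)
        w=ray(s,b,zs); print(' px',np.round(r[0]),'area',cv2.contourArea(c),'mid',w.mean(0).round(1),'corners',w[:,:2].round(0).tolist(),'sides',np.linalg.norm(w[1]-w[0]).round(),np.linalg.norm(w[2]-w[1]).round())
H,S,V=cv2.split(hsv)
white=((V>185)&(S<40)).astype(np.uint8)
print('lidA');comps(white,(440,160,580,280),71,800)
print('lidB');comps(white,(400,280,540,410),71,800)
yel=((H>20)&(H<35)&(S>120)&(V>120)).astype(np.uint8)
print('grip');comps(yel,(390,110,440,180),92)
dark=((V<45)).astype(np.uint8)
print('tab');comps(dark,(460,220,520,280),75); 
blue=((H>100)&(H<125)&(S>120)&(V>80)).astype(np.uint8)
print('nest');comps(blue,(320,105,385,190),68)
print('bin');comps(blue,(190,210,250,275),50)
org=((H>5)&(H<20)&(S>150)&(V>120)).astype(np.uint8);print('jar');comps(org,(330,220,380,270),60)
grn=((H>55)&(H<75)&(S>150)&(V>90)).astype(np.uint8);print('board');comps(grn,(270,220,315,260),5)
a=cv2.resize(f[160:410,400:580],None,fx=2.2,fy=2.2,interpolation=cv2.INTER_CUBIC)
b=cv2.resize(f[95:210,140:440],None,fx=2.6,fy=2.6,interpolation=cv2.INTER_CUBIC)
out=np.zeros((600,800,3),np.uint8); out[:b.shape[0],:b.shape[1]]=b
cc=cv2.resize(f[160:290,440:580],None,fx=2.2,fy=2.2,interpolation=cv2.INTER_CUBIC); out[310:310+cc.shape[0],:cc.shape[1]]=cc
s2=np.load('scene0.npy',allow_pickle=True).item()['frame']
dd=cv2.resize(s2[120:270,120:310],None,fx=1.9,fy=1.9); out[310:310+dd.shape[0],400:400+dd.shape[1]]=dd
cv2.imwrite('pics/crop1.png',cv2.cvtColor(out,cv2.COLOR_RGB2BGR))
```

```text
lidA
 px [514. 220.] area 4320.5 mid [ 460.  -387.8   71. ] corners [[470.0, -285.0], [564.0, -373.0], [448.0, -492.0], [357.0, -402.0]] sides 129.0 166.0
lidB
 px [469. 346.] area 4917.0 mid [ 195.9 -282.7   71. ] corners [[224.0, -182.0], [300.0, -287.0], [167.0, -383.0], [93.0, -278.0]] sides 130.0 165.0
grip
 px [416. 140.] area 158.0 mid [ 626.7 -179.8   92. ] corners [[655.0, -173.0], [655.0, -188.0], [599.0, -186.0], [598.0, -172.0]] sides 15.0 56.0
tab
 px [505. 259.] area 84.0 mid [ 374.7 -363.1   75. ] corners [[389.0, -342.0], [396.0, -349.0], [361.0, -384.0], [354.0, -377.0]] sides 10.0 50.0
 px [487. 251.] area 100.0 mid [ 390.8 -326.1   75. ] corners [[383.0, -294.0], [423.0, -336.0], [399.0, -359.0], [359.0, -317.0]] sides 58.0 34.0
nest
 px [350. 150.] area 1264.0 mid [612.9 -42.   68. ] corners [[680.0, -4.0], [680.0, -81.0], [546.0, -79.0], [546.0, -4.0]] sides 76.0 134.0
 px [350. 116.] area 61.5 mid [690.7 -41.2  68. ] corners [[697.0, -26.0], [697.0, -57.0], [685.0, -56.0], [685.0, -26.0]] sides 31.0 12.0
bin
 px [221. 242.] area 2020.0 mid [414.6 234.2  50. ] corners [[466.0, 286.0], [471.0, 193.0], [363.0, 183.0], [358.0, 275.0]] sides 94.0 108.0
jar
 px [354. 248.] area 354.5 mid [400.8 -50.   60. ] corners [[423.0, -28.0], [423.0, -72.0], [378.0, -72.0], [378.0, -28.0]] sides 44.0 45.0
board
 px [292. 240.] area 629.5 mid [427.2  86.8   5. ] corners [[459.0, 119.0], [459.0, 55.0], [396.0, 54.0], [396.0, 118.0]] sides 64.0 63.0
```

View pics/crop1.png

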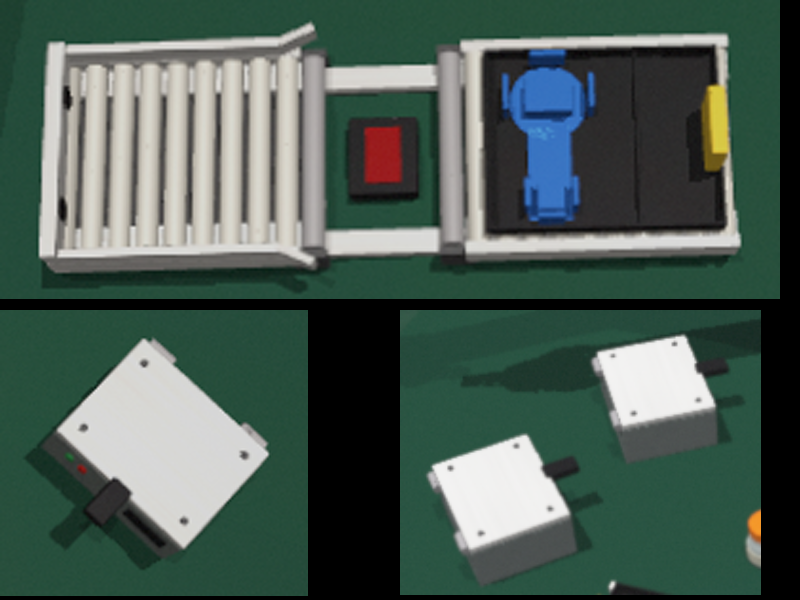

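Two testers: A at top px (512,221), centre (460,-388), and B at (468,346), centre (196,-283). A is farther to the robot's right (smaller y), so A is the one, and the crop shows its lamps, tab and hinge. Its lid measures 129 x 166, which fits. Tab comes out at about (395,-325,68), jig y at 45.9°.

Request:
drive_tool:
  moves: "1 1 0 -0.364;1 1 0 -0.364;1 1 0 -0.364;1 1 0 -0.364;1 1 -0.5 -0.364;1 1 -0.6 -0.364;1 1 -0.6 -0.364"
  jaw: -1
  grip_force: 20

```text
clock: 0.98
tool_pos: [387.0, -452.7, 138.5]
tool_rot: [-2.911, 1.174, 0.009]
force: [0.5, 0.2, 0.4]
width: 85.3
```

Request:
drive_tool:
  moves: "0.045 0.864 0 0;0.045 0.864 0 0;0.045 0.864 0 0;0.045 0.864 0 0"

```text
clock: 1.48
tool_pos: [396.4, -325.9, 143.0]
tool_rot: [2.913, -1.172, 0.004]
force: [-0.1, -0.2, -0.5]
width: 85.3
```

Run:
```python
from h import *
s=snap('wrist','w1.png'); np.save('w1.npy',s,allow_pickle=True)
o=manip.get_obs();print(o['clock'],o['tool_pos'],o['tool_rot'],o['q'])
print(proj(s,[[395.4,-325.3,75],[413.5,-343.5,71],[470,-285,71],[357,-402,71]]).round())
```

```text
1.525 [ 396.0378551  -326.89209477  142.72024673] [ 2.91187058 -1.17501813  0.00427977] [ 0.88434311  0.35454356 -0.2943436   1.97589554  0.13856755  0.82700391
 -1.82436822]
[[320. 259.]
 [321. 220.]
 [199. 220.]
 [443. 221.]]
```

View pics/w1.png

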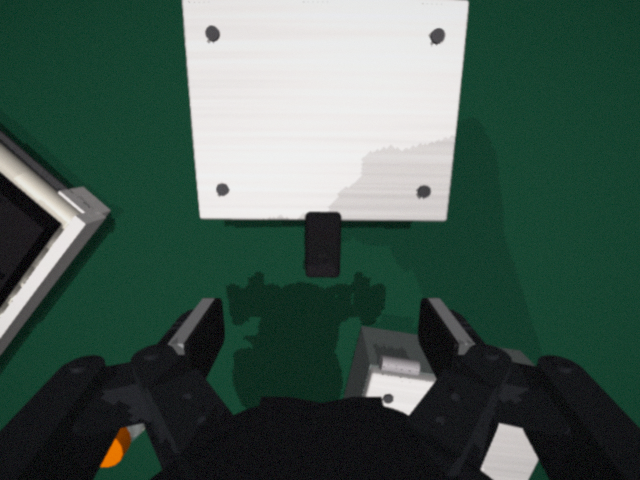

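Run:
```python
from h import *
s=np.load('w1.npy',allow_pickle=True).item()
p=ray(s,[[322,213],[322,277],[305,245],[340,245],[322,270]],75).round(1);print(p, (-s['R'].T@np.array(s['t']).ravel()).round())
print(ray(s,[[200,219],[447,219],[468,1],[183,0]],71).round(1))
m=manip.get_obs();print(m['tool_rot'])
```

```text
[[ 416.9 -347.9   75. ]
 [ 384.9 -317.2   75. ]
 [ 409.2 -324.8   75. ]
 [ 393.1 -341.6   75. ]
 [ 388.6 -320.7   75. ]] [ 447. -376.  286.]
[[ 469.7 -286.1   71. ]
 [ 356.  -404.6   71. ]
 [ 447.7 -492.8   71. ]
 [ 560.6 -375.8   71. ]]
[ 2.91187058 -1.17501813  0.00427977]
```

The wrist view shows the tab at px (322,245), centred between the fingers. Lid edges agree with the top view to 2–3 mm. Descending and gripping.

Request:
drive_tool:
  moves: "0 0 -0.4 0;0 0 -0.63 0;0 0 -0.63 0;0 0 -0.63 0"

```text
clock: 2.02
tool_pos: [396.1, -326.7, 47.9]
tool_rot: [2.912, -1.178, 0.003]
force: [0.4, 0.7, 1.6]
width: 85.4
```

Request:
drive_tool:
  moves: "0 0 0 0;0 0 0 0;0 0 0 0;0 0 0 0;0 0 0 0;0 0 0 0"
  jaw: 1
  grip_force: 25

```text
clock: 2.78
tool_pos: [395.0, -325.9, 47.6]
tool_rot: [2.911, -1.177, 0.0]
force: [-2.5, -1.9, 6.0]
width: 23.4
```

Run:
```python
import numpy as np
from bench import manip
o=manip.get_obs();print(o['tool_pos'],o['width'],o['force'])
# arc: hinge axis dir from jig x at -44.1deg, hinge to grasp r
a=np.radians(-44.1); x=np.array([np.cos(a),np.sin(a)])
L=152.;h0=7.;r=np.hypot(L,h0);p0=np.arctan2(h0,L)
for th in (.15,.3,.45,.6,.75,.9,1.05,1.2,1.35,1.5,1.6,1.68,1.75):
    f=r*np.cos(p0+th); d=(L-f)*x; dz=r*np.sin(p0+th)-h0
    print(th,(np.r_[d,dz]/150).round(3))
```

```text
[ 394.98776588 -325.94422203   47.56652192] 23.37410487146764 [-2.4677203  -1.87627765  5.96821066]
0.15 [ 0.013 -0.013  0.151]
0.3 [ 0.042 -0.041  0.297]
0.45 [ 0.087 -0.084  0.436]
0.6 [ 0.146 -0.142  0.564]
0.75 [ 0.218 -0.211  0.678]
0.9 [ 0.302 -0.292  0.776]
1.05 [ 0.395 -0.382  0.856]
1.2 [ 0.495 -0.48   0.915]
1.35 [ 0.601 -0.582  0.952]
1.5 [ 0.71  -0.688  0.967]
1.6 [ 0.782 -0.758  0.965]
1.68 [ 0.84  -0.814  0.956]
1.75 [ 0.89  -0.863  0.942]
```

Request:
drive_tool:
  moves: "0.013 -0.013 0.151 0;0.042 -0.041 0.297 0;0.087 -0.084 0.436 0;0.146 -0.142 0.564 0;0.218 -0.211 0.678 0;0.302 -0.292 0.776 0;0.395 -0.382 0.856 0;0.495 -0.48 0.915 0;0.601 -0.582 0.952 0;0.71 -0.688 0.967 0"

```text
clock: 4.03
tool_pos: [500.4, -429.1, 192.9]
tool_rot: [2.911, -1.178, -0.004]
force: [-4.2, -0.0, 3.7]
width: 23.6
```

Request:
drive_tool:
  moves: "0.07 -0.07 -0.002 0;0.13 -0.126 -0.011 0;0.18 -0.175 -0.025 0;0.18 -0.175 -0.025 0"

```text
clock: 4.53
tool_pos: [528.5, -456.5, 189.3]
tool_rot: [2.91, -1.178, 0.002]
force: [-2.2, -2.3, 5.0]
width: 23.7
```

Run:
```python
from h import *
s=snap('scene'); c=cv2.resize(s['frame'][60:300,60:380],None,fx=2.4,fy=2.4); cv2.imwrite('pics/s2.png',cv2.cvtColor(c,cv2.COLOR_RGB2BGR))
o=manip.get_obs();print(o['tool_pos'],o['width'],o['force'])
```

```text
[ 528.4416583  -456.45893626  189.29182213] 23.741560789942096 [-1.81675988 -2.81537841  5.53635068]
```

View pics/s2.png

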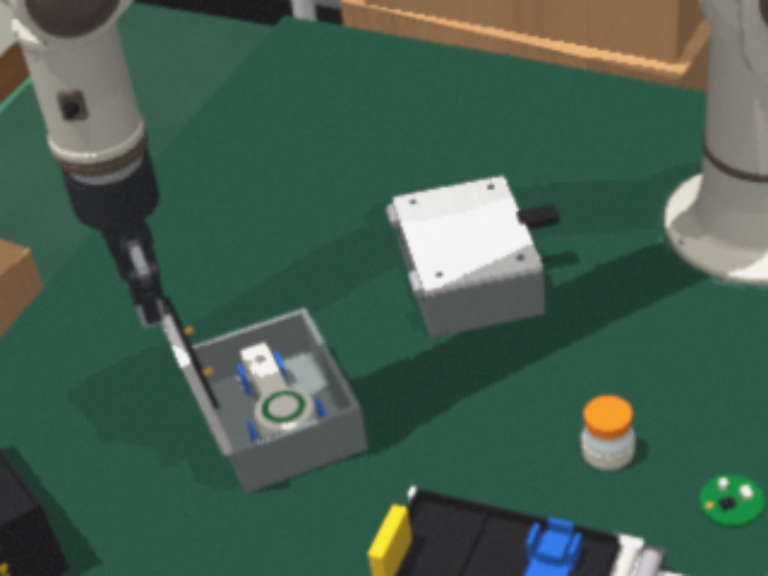

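The crop shows the lid upright just past vertical, held by its tab, with the white handset visible in the tester. Releasing, rising clear and turning for the handset.

Request:
drive_tool:
  moves: "0 0 0 0;0 0 0 0;0 0 0 0;0 0 0.3 0;0 0 0.45 0;0 0 0.45 0"
  jaw: -1

```text
clock: 5.32
tool_pos: [530.1, -455.0, 258.1]
tool_rot: [2.912, -1.176, 0.007]
force: [0.8, 0.0, 0.4]
width: 85.2
```

Request:
drive_tool:
  moves: "-0.3 0.28 0 0;-0.49 0.43 0 0;-0.49 0.43 0 0.5;-0.49 0.43 0 0.5;-0.49 0.43 0 0.5;-0.49 0.43 0 0.5;-0.49 0.43 0 0.5;-0.49 0.43 0 0.5;-0.49 0.43 0 0.5;-0.49 0.43 0 0.5"

```text
clock: 6.58
tool_pos: [454.6, -389.3, 254.0]
tool_rot: [-2.927, -1.133, 0.001]
force: [0.0, 0.4, -0.2]
width: 85.6
```

Request:
drive_tool:
  moves: "0 0 0 0.0;0 0 0 0;0 0 0 0"

```text
clock: 6.95
tool_pos: [455.3, -389.8, 255.3]
tool_rot: [-2.934, -1.122, 0.0]
force: [-0.3, -1.0, 0.4]
width: 85.7
```

Run:
```python
from h import *
s=snap('wrist','w2.png'); np.save('w2.npy',s,allow_pickle=True)
o=manip.get_obs();print(o['clock'],o['tool_pos'],o['tool_rot'],o['q'],o['width'])
```

```text
7.0 [ 455.33937615 -389.83446415  255.4559877 ] [-2.93399545e+00 -1.12270615e+00  2.11747540e-04] [ 1.10291209  0.41137061 -0.57604751  1.65327095  0.24111574  1.14885129
 -0.37435282] 85.48153685764645
```

View pics/w2.png

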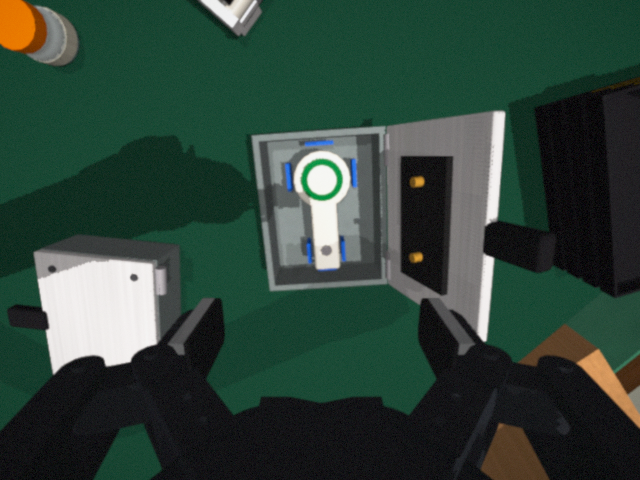

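The picture shows the lid resting open on its stop, and the white handset in the box with head centre near px (322,180) and handle end near (327,265).

Run:
```python
from h import *
s=np.load('w2.npy',allow_pickle=True).item(); f=s['frame']
H,S,V=cv2.split(cv2.cvtColor(f,cv2.COLOR_RGB2HSV))
m=np.zeros((480,640),np.uint8); m[130:285,265:380]=((V>195)&(S<45))[130:285,265:380]
cs=cv2.findContours(m,cv2.RETR_EXTERNAL,cv2.CHAIN_APPROX_NONE)[0]; c=max(cs,key=cv2.contourArea)
w=ray(s,c.reshape(-1,2),48)[:,:2]; print(cv2.contourArea(c),cv2.boundingRect(c))
# handle pts: rows 215..255 mid line
rows=[]
p=c.reshape(-1,2)
for r in range(212,262,3):
    q=p[p[:,1]==r][:,0]
    if len(q)>1: rows.append([(q.min()+q.max())/2,r,q.max()-q.min()])
rows=np.array(rows); W=ray(s,rows[:,:2],48)[:,:2]; 
d=cv2.fitLine(W.astype(np.float32),cv2.DIST_L2,0,.01,.01).ravel(); u=d[:2]*np.sign(d[0]); 
print('handle angle',np.degrees(np.arctan2(u[1],u[0])),'width mm',np.median([np.linalg.norm(np.diff(ray(s,[[a-b/2,r],[a+b/2+1,r]],48),axis=0)) for a,r,b in rows]))
o=d[2:]; t=(w-o)@u; print('length',t.max()-t.min())
tip=t.max(); tail=t.min(); n=np.array([-u[1],u[0]]); lat=(w-o)@n; print('head width',lat.max()-lat.min())
for nm,tt in(('by head',tip-62-12),('by tail',tail+68-12)): print(nm,o+u*tt)
(cx,cy),r=cv2.minEnclosingCircle(w[t>tip-45].astype(np.float32)); print('headfit',cx,cy,r)
# jig rim corners check
ob=manip.get_obs(); R=cv2.Rodrigues(ob['tool_rot'])[0]; print('jaw ang',np.degrees(np.arctan2(R[1,1],R[0,1])))
```

```text
2262.0 (294, 151, 56, 118)
handle angle 45.710793 width mm 25.9680029039899
length 127.51673327156098
head width 57.675764377911335
by head [ 451.82883971 -398.36994391]
by tail [ 453.56285633 -396.59236138]
headfit 483.3731994628906 -365.86566162109375 29.164813995361328
jaw ang -48.12086518683523
```

Request:
drive_tool:
  moves: "-0.017 -0.051 -0.4 0.021;-0.017 -0.051 -0.8 0.021;-0.017 -0.051 -0.9 0.021;-0.017 -0.051 -0.9 0.021;-0.017 -0.051 -0.9 0.021"
  jaw: -0.18

```text
clock: 7.62
tool_pos: [454.7, -398.6, 123.3]
tool_rot: [2.891, 1.22, 0.003]
force: [0.3, 0.6, 0.7]
width: 50.3
```

Run:
```python
from h import *
s=snap('wrist'); np.save('w3.npy',s,allow_pickle=True); f=s['frame']
o=manip.get_obs();R=cv2.Rodrigues(o['tool_rot'])[0]; print(o['clock'],o['tool_pos'],o['width'],'jaw ang',np.degrees(np.arctan2(R[1,1],R[0,1])))
H,S,V=cv2.split(cv2.cvtColor(f,cv2.COLOR_RGB2HSV))
c0=proj(s,[[452.7,-397.5,48],[483.8,-365.5,48]]).round();print(c0)
m=((V>170)&(S<45)).astype(np.uint8)
for c in cv2.findContours(m,cv2.RETR_EXTERNAL,cv2.CHAIN_APPROX_NONE)[0]:
    if cv2.contourArea(c)<1500: continue
    w=ray(s,c.reshape(-1,2),48)[:,:2];r=cv2.minAreaRect(w.astype(np.float32));print(cv2.boundingRect(c),r)
cv2.imwrite('pics/w3.png',cv2.cvtColor(f,cv2.COLOR_RGB2BGR))
```

```text
7.675 [ 454.63968923 -398.72353793  123.35237201] 50.25473621123203 jaw ang -44.263593326861084
[[317. 253.]
 [317. 188.]]
(0, 298, 65, 156) ((200.997802734375, -316.90869140625), (166.05331420898438, 51.311397552490234), 28.200891494750977)
(247, 242, 41, 66) ((415.54998779296875, -384.6162109375), (49.30857849121094, 27.54014015197754), 46.07606506347656)
(238, 126, 135, 199) ((457.4779968261719, -382.52203369140625), (138.63729858398438, 84.70921325683594), 45.68553161621094)
(205, 109, 222, 71) ((502.46051025390625, -345.26629638671875), (42.88776397705078, 137.490478515625), 45.7305908203125)
```

Run:
```python
from h import *
u=np.array([np.cos(np.radians(45.7)),np.sin(np.radians(45.7))])
for n in('w2','w3'):
    s=np.load(n+'.npy',allow_pickle=True).item(); f=s['frame']
    H,S,V=cv2.split(cv2.cvtColor(f,cv2.COLOR_RGB2HSV)); c0=proj(s,[[483.8,-365.5,48]])[0].astype(int)
    m=np.zeros((480,640),np.uint8); k=45; sl=np.s_[c0[1]-k:c0[1]+k,c0[0]-k:c0[0]+k]
    m[sl]=((H>50)&(H<85)&(S>100)&(V>60))[sl]
    m=cv2.morphologyEx(m,cv2.MORPH_CLOSE,np.ones((5,5)))
    c=max(cv2.findContours(m,cv2.RETR_EXTERNAL,cv2.CHAIN_APPROX_NONE)[0],key=cv2.contourArea)
    e=cv2.fitEllipse(c); h=ray(s,[e[0]],48)[0][:2]; print(n,e,'head',h,'grip',h-44*u)
```

```text
w2 ((321.3813781738281, 179.23977661132812), (39.750431060791016, 40.09766387939453), 172.74273681640625) head [ 483.21358444 -365.68140877] grip [ 452.48331188 -397.17188905]
w3 ((316.1777038574219, 188.7849884033203), (64.74604797363281, 65.15083312988281), 166.8697509765625) head [ 483.25166793 -365.5574052 ] grip [ 452.52139537 -397.04788548]
```

Request:
drive_tool:
  moves: "-0.014 0.011 -0.3 0;-0.014 0.011 -0.55 0;-0.014 0.011 -0.715 0;-0.014 0.011 -0.715 0;-0.014 0.011 -0.715 0"

```text
clock: 8.3
tool_pos: [452.2, -397.0, 15.4]
tool_rot: [2.892, 1.22, 0.002]
force: [0.0, -0.7, 0.4]
width: 50.5
```

Request:
drive_tool:
  moves: "0 0 0 0;0 0 0 0;0 0 0 0;0 0 0 0;0 0 0 0"
  jaw: 1
  grip_force: 50

```text
clock: 8.93
tool_pos: [452.0, -397.0, 15.4]
tool_rot: [2.892, 1.219, 0.002]
force: [-0.7, 0.2, 6.3]
width: 27.6
```

Request:
drive_tool:
  moves: "0 0 0.1 0;0 0 0.3 0;0 0 0.6 0;0 0 0.95 0;0 0 0.95 0;0 0 0.95 0"

```text
clock: 9.68
tool_pos: [449.9, -395.8, 155.9]
tool_rot: [-2.895, -1.221, 0.001]
force: [-0.5, -0.0, -2.8]
width: 27.6
```

Handset gripped (27.6 mm) and lifted, with the weight showing on the wrist. Moving beside the nest for a look.

Request:
drive_tool:
  moves: "0.1 0.15 0.3 0;0.35 0.4 0.5 -0.05;0.6 0.65 0.5 -0.11;0.85 0.85 0.5 -0.17;1 1 0.5 -0.22;1 1 0.5 -0.254;1 1 0.5 -0.254"

```text
clock: 10.55
tool_pos: [599.5, -245.1, 228.4]
tool_rot: [-3.14, -0.004, 0.007]
force: [0.4, -0.8, -2.6]
width: 27.0
```

Request:
drive_tool:
  moves: "0 0.25 0 0;0 0.5 0 0;0 0.78 0 0;0 0.78 0 0;0 0.78 0 0"

```text
clock: 11.18
tool_pos: [599.8, -130.3, 230.0]
tool_rot: [3.141, 0.001, -0.003]
force: [-0.3, -1.7, -2.3]
width: 27.2
```

Run:
```python
from h import *
s=snap('wrist','w4.png'); np.save('w4.npy',s,allow_pickle=True)
o=manip.get_obs();R=cv2.Rodrigues(o['tool_rot'])[0]; print(o['clock'],o['tool_pos'],o['q'],'jaw ang',np.degrees(np.arctan2(R[1,1],R[0,1])))
```

```text
11.225 [ 599.92298071 -131.04544949  230.07690528] [ 0.5339657   0.44719759 -0.48424719  1.64442697  0.2281055   1.1077862
 -1.58417902] jaw ang -90.04945372621323
```

View pics/w4.png

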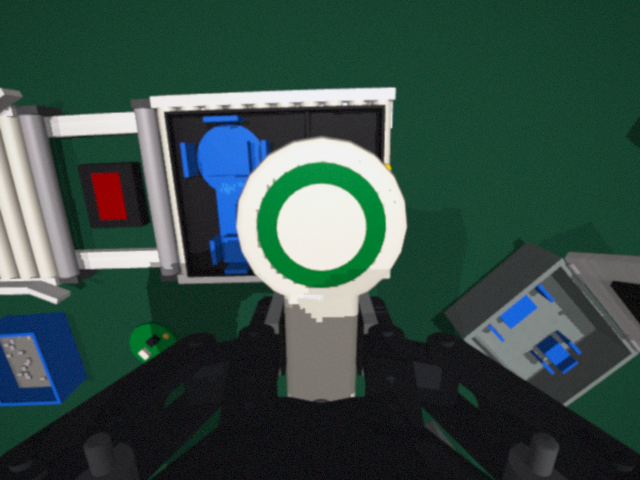

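The wrist view shows the nest at px (230,190), partly hidden by the held head. Stepping aside by 55 mm clears it.

Request:
drive_tool:
  moves: "0 -0.2 0 0;0 -0.37 0 0;0 -0.37 0 0;0 -0.37 0 0"

```text
clock: 11.72
tool_pos: [600.3, -185.0, 230.4]
tool_rot: [-3.141, 0.002, 0.001]
force: [0.9, 1.0, -2.9]
width: 27.4
```

Run:
```python
from h import *
s=snap('wrist'); np.save('w5.npy',s,allow_pickle=True)
o=manip.get_obs(); print(o['clock'],o['tool_pos'])
st=np.load('top0.npy',allow_pickle=True).item()
# ortho-rectify both views on plane z=68 (ribs) : 4px/mm? 2px/mm
def rect(s,z,x0,x1,y0,y1,k):
    xs=np.arange(x1,x0,-1/k); ys=np.arange(y1,y0,-1/k); Y,X=np.meshgrid(ys,xs)
    p=proj(s,np.c_[X.ravel(),Y.ravel(),np.full(X.size,z)]).astype(np.float32).reshape(X.shape+(2,))
    return cv2.remap(s['frame'],p[...,0],p[...,1],cv2.INTER_CUBIC)
a=rect(s,68,530,710,-100,20,3); b=rect(st,68,530,710,-100,20,3)
cv2.imwrite('pics/nest.png',cv2.cvtColor(np.hstack([a,b]),cv2.COLOR_RGB2BGR)); print(a.shape)
```

```text
11.775 [ 600.49247155 -184.13591057  230.60475   ]
(540, 360, 3)
```

View pics/nest.png

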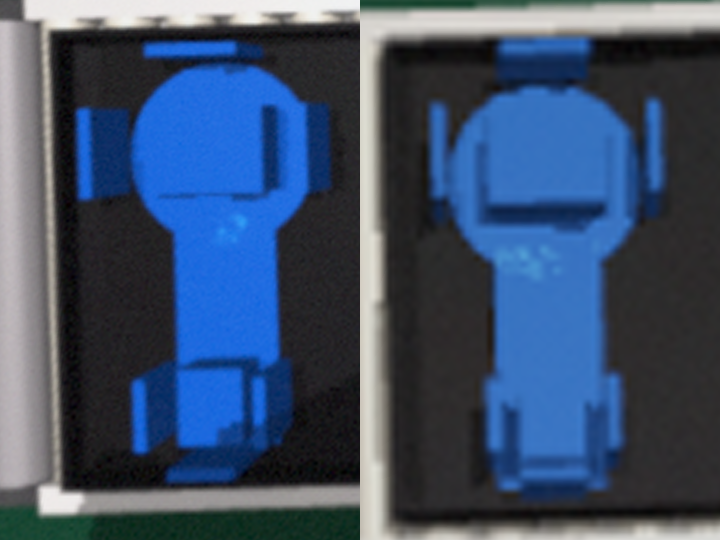

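Both rectified views show the nest. Rib tops in the wrist view: head end rib inner face at row 55 (x≈692), head ribs at mid column 192 (y≈-44), handle ribs at column 199. That gives tray_nest ≈ (614.5,-44.7) and yaw ≈ +1.4°.

Request:
drive_tool:
  moves: "0.03 0.2 0 0;0.06 0.45 -0.2 0.008;0.093 0.7 -0.4 0.008;0.093 0.93 -0.53 0.008;0.093 0.93 -0.53 0.008;0.093 0.93 -0.53 0.008;0.093 0.93 -0.53 0.008"

```text
clock: 12.65
tool_pos: [615.2, -46.4, 152.1]
tool_rot: [3.14, 0.037, 0.002]
force: [0.6, -0.2, -2.5]
width: 27.4
```

Run:
```python
from h import *
o=manip.get_obs(); print(o['clock'],o['tool_pos'])
s=np.load('w5.npy',allow_pickle=True).item(); st=np.load('top0.npy',allow_pickle=True).item()
def rect(s,z,x0,x1,y0,y1,k):
    xs=np.arange(x1,x0,-1/k); ys=np.arange(y1,y0,-1/k); Y,X=np.meshgrid(ys,xs)
    p=proj(s,np.c_[X.ravel(),Y.ravel(),np.full(X.size,z)]).astype(np.float32).reshape(X.shape+(2,))
    return cv2.remap(s['frame'],p[...,0],p[...,1],cv2.INTER_CUBIC)
a=rect(st,40,490,740,-230,410,1.2)
cv2.imwrite('pics/lane.png',cv2.cvtColor(a,cv2.COLOR_RGB2BGR)); print(a.shape)
```

```text
12.65 [615.18280169 -46.3667137  152.05299736]
(300, 768, 3)
```

View pics/lane.png

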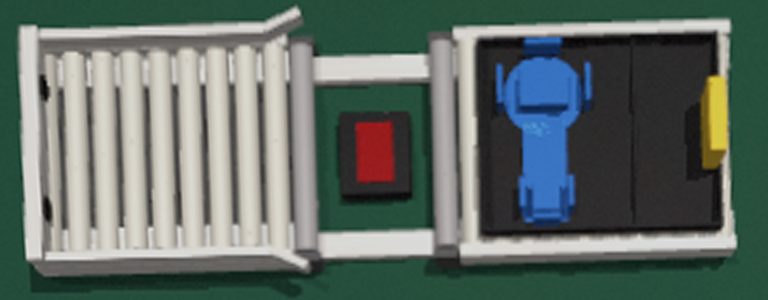

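Request:
drive_tool:
  moves: "-0.003 0.011 -0.25 0;-0.003 0.011 -0.5 0;-0.003 0.011 -0.58 0;-0.003 0.011 -0.58 0;-0.003 0.011 -0.58 0"

```text
clock: 13.28
tool_pos: [615.7, -43.5, 66.1]
tool_rot: [3.141, 0.039, 0.005]
force: [-0.8, 0.3, -1.8]
width: 27.4
```

Request:
drive_tool:
  moves: "-0.006 -0.006 -0.03 0;-0.006 -0.006 -0.06 0;-0.006 -0.006 -0.08 0;-0.006 -0.006 -0.09 0;-0.006 -0.006 -0.095 0;-0.006 -0.006 -0.095 0"

```text
clock: 14.02
tool_pos: [614.6, -44.1, 51.4]
tool_rot: [3.141, 0.04, 0.004]
force: [-0.5, 0.1, 5.1]
width: 27.5
```

Height 51.4 with +5 N upward fits seated on the pedestals. Releasing and rising.

Request:
drive_tool:
  moves: "0 0 0 0;0 0 0 0;0 0 0 0;0 0 0 0"
  jaw: -0.18

```text
clock: 14.52
tool_pos: [613.2, -44.2, 50.0]
tool_rot: [-3.141, -0.04, 0.0]
force: [-1.0, 0.4, 0.0]
width: 50.4
```

Request:
drive_tool:
  moves: "0 0 0.2 0;0 0 0.5 0;0 0 0.9 0;0 -0.4 0.95 0;0 -0.8 0.95 0;0 -0.8 0.95 0;0 -0.8 0.95 0"

```text
clock: 15.4
tool_pos: [613.0, -164.1, 192.3]
tool_rot: [-3.141, -0.038, 0.001]
force: [-0.5, 1.5, -0.1]
width: 50.5
```

Run:
```python
from h import *
s=snap('wrist','w6.png'); np.save('w6.npy',s,allow_pickle=True)
o=manip.get_obs(); print(o['clock'],o['tool_pos'],o['width'],o['q'][6])
```

```text
15.45 [ 613.24472563 -162.79652216  192.41626268] 50.530543324351626 -1.5305088049633815
```

View pics/w6.png

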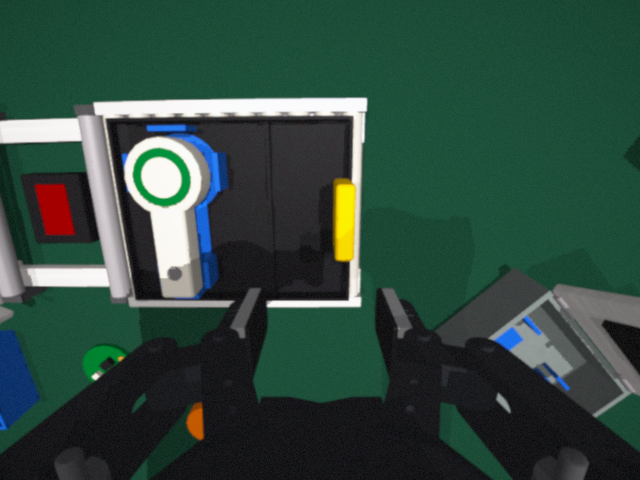

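The picture shows the handset in the nest: ring at px (162,177), handle end (175,290), and the yellow grip at (344,220).

Run:
```python
from h import *
s=np.load('w6.npy',allow_pickle=True).item(); f=s['frame']; st=np.load('top0.npy',allow_pickle=True).item()
H,S,V=cv2.split(cv2.cvtColor(f,cv2.COLOR_RGB2HSV))
def big(m,b):
    k=np.zeros(m.shape,np.uint8); k[b[1]:b[3],b[0]:b[2]]=m[b[1]:b[3],b[0]:b[2]]; k=cv2.morphologyEx(k,cv2.MORPH_CLOSE,np.ones((3,3)))
    return max(cv2.findContours(k,cv2.RETR_EXTERNAL,cv2.CHAIN_APPROX_NONE)[0],key=cv2.contourArea)
e=cv2.fitEllipse(big((H>50)&(H<85)&(S>100)&(V>60),(125,140,200,215))); hd=ray(s,[e[0]],84)[0]; print('head',hd)
hole=ray(s,[[175,273]],84)[0]; d=hd-hole; print('unit yaw approx',np.degrees(np.arctan2(d[1],d[0])),np.linalg.norm(d))
u=d[:2]/np.linalg.norm(d[:2]); print('grip',hd[:2]-44*u)
w=ray(s,big((H>20)&(H<35)&(S>120)&(V>180),(325,170,365,270)).reshape(-1,2),92)[:,:2]; r=cv2.minAreaRect(w.astype(np.float32)); print('handle top',r)
# rim lines & rollers: edges by hand from w6 (rim z58, roller top z40)
def edge(s,pts,z,n):
    a,b=ray(s,pts,z)[:,:2]; dd=a-b; print(n,a.round(1),b.round(1),'angle',np.degrees(np.arctan2(dd[1],dd[0])).round(2))
T=lambda c,r:(c,r)
print('bin/roller'); 
edge(s,[[78,112],[114,300]],40,'roller near left edge'); edge(s,[[102,112],[130,300]],40,'roller near right edge')
K=dict()
# top camera rollers on plane z=40 with gradient-based column edges
g=cv2.cvtColor(st['frame'],cv2.COLOR_RGB2GRAY).astype(float)
def scan(y0,x,z,L=14):
    ys=np.arange(y0-L,y0+L,.25); p=proj(st,np.c_[np.full(len(ys),x),ys,np.full(len(ys),z)]).astype(np.float32)
    return ys,cv2.remap(g.astype(np.float32),p[:,0].reshape(1,-1),p[:,1].reshape(1,-1),cv2.INTER_LINEAR).ravel()
for yr in(40,158):
    P=[]
    for x in np.r_[560:590:5,640:670:5]:
        # gap-side bright roller against dark green/black: edges
        ys,v=scan(yr,x,40,22); dv=np.gradient(cv2.GaussianBlur(v.reshape(1,-1),(9,1),2).ravel())
        P.append((x,ys[dv.argmin()] if yr<99 else ys[dv.argmax()]))
    P=np.array(P); k=np.polyfit(P[:,0],P[:,1],1); print('roller gap-side edge',yr,P[:,1].round(1),'yaw deg',np.degrees(np.arctan(k[0])).round(2),'y@615',np.polyval(k,615).round(1))
# guide inner/outer & rails: scan in x at gap for rails
def scanx(y,x0,z,L=20):
    xs=np.arange(x0-L,x0+L,.25); p=proj(st,np.c_[xs,np.full(len(xs),y),np.full(len(xs),z)]).astype(np.float32)
    return xs,cv2.remap(g.astype(np.float32),p[:,0].reshape(1,-1),p[:,1].reshape(1,-1),cv2.INTER_LINEAR).ravel()
for x0,sg in((675,1),(550,-1)):
    P=[]
    for y in range(60,140,10):
        xs,v=scanx(y,x0,36,18); dv=np.gradient(cv2.GaussianBlur(v.reshape(1,-1),(9,1),2).ravel()); P.append((y,xs[dv.argmax() if sg>0 else dv.argmin()]))
    P=np.array(P);k=np.polyfit(P[:,0],P[:,1],1); print('rail inner',P[:,1].round(1),'dx/dy',k[0].round(4),'x@99',np.polyval(k,99).round(1))
o=manip.get_obs(); print(o['tool_pos'])
```

```text
head [659.09114634 -43.37662398  84.        ]
unit yaw approx 2.1390771348671005 77.53619789469079
grip [615.12180689 -45.01893572]
handle top ((628.4086303710938, -182.7574920654297), (58.57841491699219, 13.985136985778809), 2.1132678985595703)
bin/roller
roller near left edge [708.4  44.7] [533.  39.] angle 1.84
roller near right edge [708.5  23.5] [533.5  22.7] angle 0.27
roller gap-side edge 40 [25.2 25.2 25.2 25.2 25.2 25.5 28.  28.  28.  28.2 28.2 28.2] yaw deg 1.96 y@615 26.8
roller gap-side edge 158 [168.  168.2 168.2 168.5 168.8 168.8 170.8 170.8 171.  171.2 171.2 171.5] yaw deg 1.9 y@615 169.8
rail inner [677.5 677.5 675.2 675.2 675.2 675.5 675.2 675.2] dx/dy -0.0313 x@99 675.7
rail inner [549.5 549.5 549.5 549.2 549.2 549.2 549.2 547.2] dx/dy -0.0211 x@99 549.0
[ 613.24472563 -162.79652216  192.41626268]
```

Handset grip measures (615.1,-45.0), within 1 mm of the nest, and unit yaw 2.1° equals the tray yaw. The tray seems about 6 mm off the lane's centre line, so I'll look at the far guides from closer before sliding.

Request:
drive_tool:
  moves: "0 0.3 0.2 0;0 0.7 0.4 0;0 1 0.4 0;0 1 0.4 0;0 1 0.4 0"

```text
clock: 16.08
tool_pos: [613.0, -12.9, 252.4]
tool_rot: [3.141, 0.045, -0.001]
force: [0.6, -1.4, -0.4]
width: 50.4
```

Run:
```python
from h import *
s=snap('wrist'); np.save('w7.npy',s,allow_pickle=True)
o=manip.get_obs(); print(o['clock'],o['tool_pos'])
def rect(s,z,x0,x1,y0,y1,k):
    xs=np.arange(x1,x0,-1/k); ys=np.arange(y1,y0,-1/k); Y,X=np.meshgrid(ys,xs)
    p=proj(s,np.c_[X.ravel(),Y.ravel(),np.full(X.size,z)]).astype(np.float32).reshape(X.shape+(2,))
    return cv2.remap(s['frame'],p[...,0],p[...,1],cv2.INTER_CUBIC)
a=rect(s,60,500,730,20,330,2.5); cv2.imwrite('pics/guides.png',cv2.cvtColor(a,cv2.COLOR_RGB2BGR)); print(a.shape)
```

```text
16.125 [612.98833899 -14.39878686 252.16982339]
(575, 775, 3)
```

View pics/guides.png

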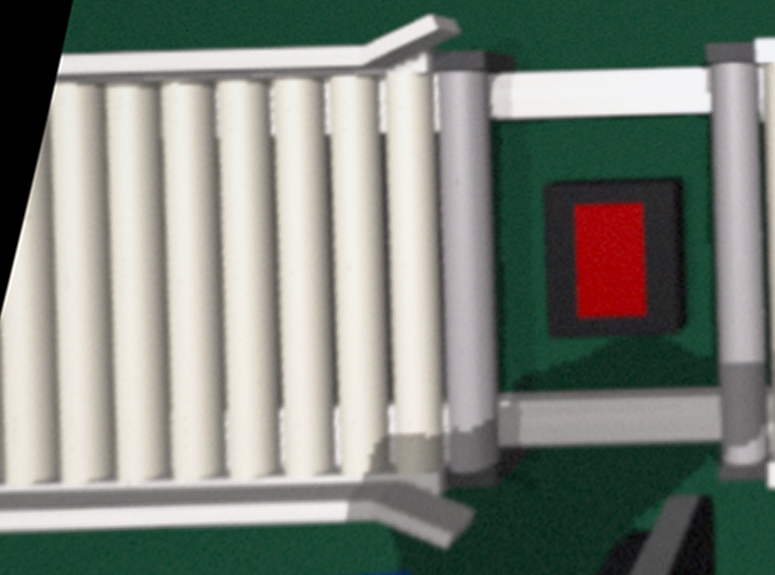

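The rectified view (2.5 px/mm) shows guide inner edges at rows 72 and 507 at column 200. So the lane centre is x≈614.2 at y=250, slope -0.034, which passes 0.5 mm from the tray's grip. The tray can go straight along (-0.034, 1).

Request:
drive_tool:
  moves: "0.05 -0.4 -0.1 0.002;0.103 -0.8 -0.4 0.002;0.103 -1 -0.6 0.002;0.103 -1 -0.6 0.002;0.103 -1 -0.6 0.002"

```text
clock: 16.75
tool_pos: [628.5, -164.7, 162.2]
tool_rot: [-3.14, -0.047, 0.001]
force: [0.7, 0.5, -0.1]
width: 50.4
```

Request:
drive_tool:
  moves: "0 -0.127 0 0;0 -0.127 -0.2 0;0 -0.127 -0.45 0;0 -0.127 -0.45 0;0 -0.127 -0.45 0"

```text
clock: 17.38
tool_pos: [630.0, -183.5, 96.9]
tool_rot: [3.141, 0.051, 0.004]
force: [0.1, 0.2, 1.4]
width: 50.7
```

Request:
drive_tool:
  moves: "-0.01 0.005 -0.15 0;-0.01 0.005 -0.27 0;-0.01 0.005 -0.27 0;-0.01 0.005 -0.27 0"

```text
clock: 17.88
tool_pos: [628.0, -182.6, 55.5]
tool_rot: [3.141, 0.05, 0.002]
force: [0.6, 0.4, 0.5]
width: 50.2
```

Request:
drive_tool:
  moves: "0 0 0 0;0 0 0 0;0 0 0 0;0 0 0 0;0 0 0 0;0 0 0 0"
  jaw: 1
  grip_force: 80

```text
clock: 18.62
tool_pos: [628.0, -182.6, 55.5]
tool_rot: [3.141, 0.05, 0.002]
force: [0.4, 0.4, 5.5]
width: 14.4
```

Request:
drive_tool:
  moves: "0 0.03 0 0;-0.003 0.08 0 0;-0.005 0.15 0 0;-0.007 0.22 0 0;-0.01 0.29 -0.003 0;-0.012 0.36 -0.003 0;-0.014 0.42 -0.003 0;-0.016 0.46 -0.003 0;-0.017 0.48 -0.003 0;-0.017 0.48 -0.003 0"

```text
clock: 19.88
tool_pos: [625.9, -110.3, 55.5]
tool_rot: [3.141, 0.05, 0.004]
force: [0.2, 0.3, 6.2]
width: 14.3
```

Request:
drive_tool:
  moves: "-0.001 0.03 -0.004 0;-0.003 0.1 -0.006 0;-0.006 0.19 -0.006 0;-0.01 0.28 -0.006 0;-0.013 0.37 -0.006 0;-0.016 0.46 -0.006 0;-0.019 0.55 -0.006 0;-0.021 0.62 -0.006 0;-0.022 0.65 -0.006 0;-0.022 0.65 -0.006 0"

```text
clock: 21.12
tool_pos: [623.4, -12.1, 55.4]
tool_rot: [-3.141, -0.051, -0.006]
force: [0.1, 1.7, 11.5]
width: 14.3
```

Request:
drive_tool:
  moves: "-0.001 0.03 0.004 0;-0.003 0.1 0.009 0;-0.006 0.18 0.009 0;-0.009 0.26 0.009 0;-0.012 0.34 0.009 0;-0.015 0.42 0.009 0;-0.017 0.5 0.009 0;-0.019 0.56 0.009 0;-0.02 0.6 0.009 0;-0.02 0.6 0.009 0"

```text
clock: 22.38
tool_pos: [618.8, 79.0, 55.1]
tool_rot: [-3.14, -0.052, -0.002]
force: [-0.8, 1.0, 6.7]
width: 14.5
```

Request:
drive_tool:
  moves: "0 0.03 0.001 0;-0.002 0.09 0.002 0;-0.004 0.16 0.003 0;-0.006 0.24 0.003 0;-0.008 0.32 0.003 0;-0.009 0.4 0.003 0;-0.01 0.46 0.003 0;-0.011 0.5 0.003 0;-0.012 0.52 0.003 0;-0.012 0.52 0.003 0"

```text
clock: 23.62
tool_pos: [616.7, 156.2, 55.4]
tool_rot: [-3.14, -0.051, -0.001]
force: [-0.1, 1.1, 5.5]
width: 14.0
```

Request:
drive_tool:
  moves: "0 0.02 0 0;0 0.035 0 0;-0.001 0.05 0 0;-0.001 0.065 0 0;-0.001 0.065 0 0"

```text
clock: 24.25
tool_pos: [616.7, 165.5, 55.4]
tool_rot: [-3.141, -0.051, -0.001]
force: [0.3, 0.4, 5.5]
width: 14.1
```

Request:
drive_tool:
  moves: "0 0.015 0 0;0 0.03 0 0;-0.001 0.045 0 0;-0.001 0.06 0 0;-0.001 0.06 0 0"

```text
clock: 24.88
tool_pos: [616.5, 174.4, 55.4]
tool_rot: [-3.141, -0.051, -0.001]
force: [-0.3, 0.2, 6.5]
width: 14.0
```

Request:
drive_tool:
  moves: "0 0.015 0 0;0 0.03 0 0;0 0.04 0 0;0 0.04 0 0"

```text
clock: 25.38
tool_pos: [616.6, 174.9, 55.5]
tool_rot: [3.135, 0.045, -0.001]
force: [-2.4, -11.4, 11.4]
width: 14.1
```

Contact with the stop (Fy -11 N, tool halted at y≈175, close to the predicted 173). Relieving, releasing and rising.

Request:
drive_tool:
  moves: "0 -0.034 0 0;0 -0.034 0 0;0 -0.034 0 0"

```text
clock: 25.75
tool_pos: [616.6, 174.7, 55.4]
tool_rot: [3.141, 0.05, 0.001]
force: [0.5, -1.7, 4.8]
width: 14.1
```

Request:
drive_tool:
  moves: "0 0 0 0;0 0 0 0;0 0 0 0;0 0 0 0"
  jaw: -0.18

```text
clock: 26.25
tool_pos: [616.0, 174.7, 54.8]
tool_rot: [3.141, 0.05, -0.001]
force: [0.3, 1.0, -0.2]
width: 50.4
```

Request:
drive_tool:
  moves: "0 0 0.1 0;0 0 0.35 0;0 0 0.7 0;0 0 1 0;0 0 1 0;0 0 1 0"

```text
clock: 27.0
tool_pos: [616.2, 174.4, 205.7]
tool_rot: [3.141, 0.05, 0.001]
force: [-0.6, 0.7, -0.9]
width: 50.5
```

Run:
```python
from h import *
s=snap('wrist'); np.save('w8.npy',s,allow_pickle=True); t=snap('scene')
o=manip.get_obs(); print(o['clock'],o['tool_pos'],o['force'])
a=cv2.resize(s['frame'],(640,480))[:300]; b=cv2.resize(t['frame'][120:410,120:520],(414,300)); 
out=np.zeros((600,640,3),np.uint8); out[:300]=a; out[300:,:414]=b
cv2.imwrite('pics/end.png',cv2.cvtColor(out,cv2.COLOR_RGB2BGR))
```

```text
27.1 [615.39687067 174.11566054 203.94212311] [ 0.73071068 -0.70507615  0.13723912]
```

View pics/end.png

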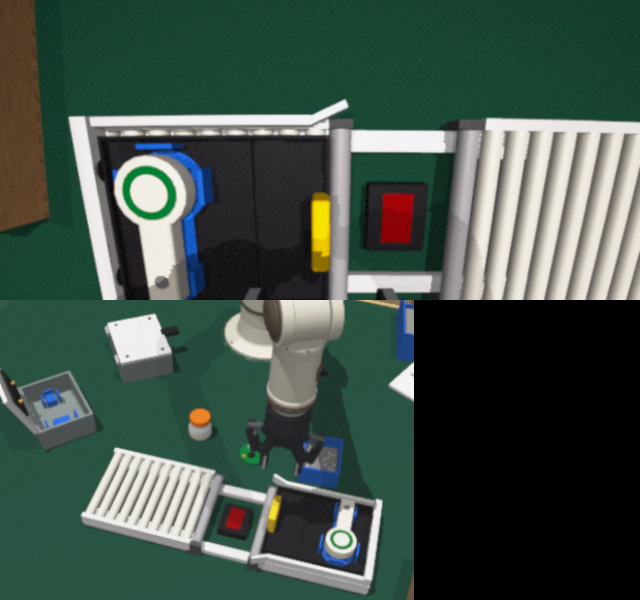

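The picture shows the tray against the stop between the guides, the handset seated, the lid open and the gripper clear. One numeric check before handing in.

Run:
```python
from h import *
s=np.load('w8.npy',allow_pickle=True).item()
H,S,V=cv2.split(cv2.cvtColor(s['frame'],cv2.COLOR_RGB2HSV))
def big(m,b):
    k=np.zeros(m.shape,np.uint8); k[b[1]:b[3],b[0]:b[2]]=m[b[1]:b[3],b[0]:b[2]]; k=cv2.morphologyEx(k,cv2.MORPH_CLOSE,np.ones((3,3)))
    return max(cv2.findContours(k,cv2.RETR_EXTERNAL,cv2.CHAIN_APPROX_NONE)[0],key=cv2.contourArea)
e=cv2.fitEllipse(big((H>50)&(H<85)&(S>100)&(V>60),(115,155,185,230))); hd=ray(s,[e[0]],84)[0][:2]
r=cv2.minAreaRect(ray(s,big((H>20)&(H<35)&(S>120)&(V>180),(300,180,340,280)).reshape(-1,2),92)[:,:2].astype(np.float32))
print('handle',r,'head',hd,'head-handle',hd-np.array(r[0]),'before',[659.1-628.4,-43.4+182.8])
print('lane centre x at handle',614.2-.034*(r[0][1]-250))
manip.finish_job(); print(manip.get_obs()['clock'])
```

```text
handle ((623.71728515625, 174.2932891845703), (45.91584396362305, 13.615179061889648), 2.2079713344573975) head [647.47990723 313.19904599] head-handle [ 23.76262207 138.90575681] before [30.700000000000045, 139.4]
lane centre x at handle 616.7740281677246
the job is handed in; nothing more can be done
the job is handed in; nothing more can be done
```

The job is done and handed in at about 27 s on the clock. The tester farthest to the robot's right was opened and its lid left open by itself. The handset went into the tray's nest with its head in the wide end. The tray was slid on to the far deck, up against the end stop, and let go.

**What the last checks showed:**
- **Lid:** open in the final picture, and resting on its stop.
- **Handset:** its grip point measured within about 1 mm of the nest after placing. Its yaw of 2.1° matched the tray's.
- **Tray at the stop:** the stop pushed back with 11 N, with the gripper at y ≈ 175 against about 173 predicted. When I let go, the gripper stood at x ≈ 616.6, against a lane centre of 616.8. The tray's yaw was about 2.2° against about 1.9° for the lane.
- **Bin, jar and circuit board:** they look undisturbed in the final picture, but I did not measure them again.

**Disagreements:**
- The last image fit put the yellow grip's centre 7 mm off the lane line and showed only 46 mm of its 60 mm width. Part of it was in the gripper's shadow, so I trusted the gripper's position instead. Even 7 mm is inside the 12 mm allowed. The same fit also put the head-to-grip offset in x at 23.8 mm, where it had been 30.7 mm; the y offset agreed within 1 mm.
- The top camera put the lane centre about 6 mm away from the closer wrist view. I used the wrist view.

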